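# Feel for the latched station key on the slide-lab stirrer and release it

## Task

Closing-up check on the four-station stirrer: go along its row of four keys from the knob end and tap each key lightly with a fingertip, to feel which one is still latched down, without releasing it yet and without pushing a free key down so far that it latches. When all four have been tapped, press the latched key right down and let go, so that it springs up and all four keys stand up. Nothing is picked up: leave the jar, the beaker, the slide rack and the bin where they stand.

Things in the scene. Friction and masses are not known exactly. Their poses are not given: they have to be found in the camera images.
- stirrer: four-station magnetic stirrer, a low pale-grey housing 190 (x) x 400 (y) x 55 (z) mm, fixed to the bench. Origin: centre of its underside; z up; its front, with the row of four keys, is at its -x side, its four steel station plates (72 mm discs, tops at 58 mm) along its +x side. +y points to the end of the row where the black round speed knob is
- knob_top (a point): centre of the top of the speed knob, a black round knob 34 mm across and 17 mm high at the +y end of the key row, 62 mm from the first key. It is only the landmark for where the row begins
- place_1 (a point): key place number 1 counted from the knob end, in the stirrer's top face (55 mm above the bench); at x = -62, y = 100 mm of the stirrer. The places are 80 mm apart. One switch sits at each
- place_2 (a point): key place number 2 counted from the knob end, in the stirrer's top face (55 mm above the bench); at x = -62, y = 20 mm of the stirrer. The places are 80 mm apart. One switch sits at each
- place_3 (a point): key place number 3 counted from the knob end, in the stirrer's top face (55 mm above the bench); at x = -62, y = -60 mm of the stirrer. The places are 80 mm apart. One switch sits at each
- place_4 (a point): key place number 4 counted from the knob end, in the stirrer's top face (55 mm above the bench); at x = -62, y = -140 mm of the stirrer. The places are 80 mm apart. One switch sits at each
- switch_a: one of four identical push-push switches in the stirrer's top face; which one sits at which place changes. This fixed point lies in the top face under the centre of its key's cap; z up, x and y as the stirrer's. Its key is a pale grey plastic cap, 28 (x) x 24 (y) mm, flat on top, that moves straight down and up on a spring
- switch_b: one of four identical push-push switches in the stirrer's top face; which one sits at which place changes. This fixed point lies in the top face under the centre of its key's cap; z up, x and y as the stirrer's. Its key is a pale grey plastic cap, 28 (x) x 24 (y) mm, flat on top, that moves straight down and up on a spring
- switch_c: one of four identical push-push switches in the stirrer's top face; which one sits at which place changes. This fixed point lies in the top face under the centre of its key's cap; z up, x and y as the stirrer's. Its key is a pale grey plastic cap, 28 (x) x 24 (y) mm, flat on top, that moves straight down and up on a spring
- switch_d: one of four identical push-push switches in the stirrer's top face; which one sits at which place changes. This fixed point lies in the top face under the centre of its key's cap; z up, x and y as the stirrer's. Its key is a pale grey plastic cap, 28 (x) x 24 (y) mm, flat on top, that moves straight down and up on a spring
- cap_a (a point): centre of the top of switch_a's cap; moves with the key. Free key: 12 mm above the top face, gives from 2.8 N (2.3 mm down at 5 N), springs back; pushed over 5 mm down (8 N) it latches. Latched key: about 7.5 mm above the top face, hardly moves below 6.5 N; pressed to its stop (4 mm above the face, 10.5 N; a 12 to 15 N press is sure) and let go, it springs up to 12 mm. Tap with 1 to 4 N
- cap_b (a point): centre of the top of switch_b's cap; moves with the key. Free key: 12 mm above the top face, gives from 2.8 N (2.3 mm down at 5 N), springs back; pushed over 5 mm down (8 N) it latches. Latched key: about 7.5 mm above the top face, hardly moves below 6.5 N; pressed to its stop (4 mm above the face, 10.5 N; a 12 to 15 N press is sure) and let go, it springs up to 12 mm. Tap with 1 to 4 N
- cap_c (a point): centre of the top of switch_c's cap; moves with the key. Free key: 12 mm above the top face, gives from 2.8 N (2.3 mm down at 5 N), springs back; pushed over 5 mm down (8 N) it latches. Latched key: about 7.5 mm above the top face, hardly moves below 6.5 N; pressed to its stop (4 mm above the face, 10.5 N; a 12 to 15 N press is sure) and let go, it springs up to 12 mm. Tap with 1 to 4 N
- cap_d (a point): centre of the top of switch_d's cap; moves with the key. Free key: 12 mm above the top face, gives from 2.8 N (2.3 mm down at 5 N), springs back; pushed over 5 mm down (8 N) it latches. Latched key: about 7.5 mm above the top face, hardly moves below 6.5 N; pressed to its stop (4 mm above the face, 10.5 N; a 12 to 15 N press is sure) and let go, it springs up to 12 mm. Tap with 1 to 4 N
- jar: amber glass jar with black lid, 54 mm wide, 58 mm high, standing loose on one of the station plates, 107 mm behind the key row. Origin: centre of its underside. Bystander
- beaker: open clear glass beaker, 58 mm wide, 58 mm high, standing loose on another station plate, 107 mm behind the key row. Origin: centre of its underside. Bystander
- slide_rack: copper-coloured rack of microscope slides with a wire handle, 84 x 46 mm, 101 mm high, loose on the bench beyond the stirrer's -y end. Origin: centre of its underside. Bystander
- mint_bin: small open mint-green bin, 75 x 110 x 100 mm high, loose on the bench beyond the stirrer's +y end. Origin: centre of its underside. Bystander

How it is judged:
On the way, in this order (a step that is already met when the one before it is completed fails the run):
1. the key at place 1 from the knob end has been tapped (((contact force between the fingers and switch_a above 0.3 N and horizontal distance between switch_a and place_1 below 0.02 m) or (contact force between the fingers and switch_b above 0.3 N and horizontal distance between switch_b and place_1 below 0.02 m) or (contact force between the fingers and switch_c above 0.3 N and horizontal distance between switch_c and place_1 below 0.02 m) or (contact force between the fingers and switch_d above 0.3 N and horizontal distance between switch_d and place_1 below 0.02 m))), for 0.02 s.
2. the key at place 2 from the knob end has been tapped (((contact force between the fingers and switch_a above 0.3 N and horizontal distance between switch_a and place_2 below 0.02 m) or (contact force between the fingers and switch_b above 0.3 N and horizontal distance between switch_b and place_2 below 0.02 m) or (contact force between the fingers and switch_c above 0.3 N and horizontal distance between switch_c and place_2 below 0.02 m) or (contact force between the fingers and switch_d above 0.3 N and horizontal distance between switch_d and place_2 below 0.02 m))), for 0.02 s.
3. the key at place 3 from the knob end has been tapped (((contact force between the fingers and switch_a above 0.3 N and horizontal distance between switch_a and place_3 below 0.02 m) or (contact force between the fingers and switch_b above 0.3 N and horizontal distance between switch_b and place_3 below 0.02 m) or (contact force between the fingers and switch_c above 0.3 N and horizontal distance between switch_c and place_3 below 0.02 m) or (contact force between the fingers and switch_d above 0.3 N and horizontal distance between switch_d and place_3 below 0.02 m))), for 0.02 s.
4. the key at place 4 from the knob end has been tapped (((contact force between the fingers and switch_a above 0.3 N and horizontal distance between switch_a and place_4 below 0.02 m) or (contact force between the fingers and switch_b above 0.3 N and horizontal distance between switch_b and place_4 below 0.02 m) or (contact force between the fingers and switch_c above 0.3 N and horizontal distance between switch_c and place_4 below 0.02 m) or (contact force between the fingers and switch_d above 0.3 N and horizontal distance between switch_d and place_4 below 0.02 m))), for 0.02 s.
5. the latched key, pressed home and let go, has sprung up and all four stand up (z of cap_a in the frame of switch_a above 0.0105 m and z of cap_b in the frame of switch_b above 0.0105 m and z of cap_c in the frame of switch_c above 0.0105 m and z of cap_d in the frame of switch_d above 0.0105 m), for 0.2 s.
At the end, for the whole second after the job is handed in: All four caps stand up (more than 10.5 mm above the stirrer's top face), none latched; jar, beaker, slide rack and bin are within 15 mm of where they stood, at rest (all of step 5 and distance of each of jar, beaker, slide_rack, mint_bin from where it was at the start of the episode below 0.015 m and linear speed of each of jar, beaker, slide_rack, mint_bin below 0.02 m/s); the robot touches nothing.
It fails at once if a free key is pushed down so far that it latches (more than 5.4 mm) while another is still latched ((z of cap_a in the frame of switch_a below 0.009 m and z of cap_b in the frame of switch_b below 0.0066 m) or (z of cap_a in the frame of switch_a below 0.009 m and z of cap_c in the frame of switch_c below 0.0066 m) or (z of cap_a in the frame of switch_a below 0.009 m and z of cap_d in the frame of switch_d below 0.0066 m) or (z of cap_b in the frame of switch_b below 0.009 m and z of cap_a in the frame of switch_a below 0.0066 m) or (z of cap_b in the frame of switch_b below 0.009 m and z of cap_c in the frame of switch_c below 0.0066 m) or (z of cap_b in the frame of switch_b below 0.009 m and z of cap_d in the frame of switch_d below 0.0066 m) or (z of cap_c in the frame of switch_c below 0.009 m and z of cap_a in the frame of switch_a below 0.0066 m) or (z of cap_c in the frame of switch_c below 0.009 m and z of cap_b in the frame of switch_b below 0.0066 m) or (z of cap_c in the frame of switch_c below 0.009 m and z of cap_d in the frame of switch_d below 0.0066 m) or (z of cap_d in the frame of switch_d below 0.009 m and z of cap_a in the frame of switch_a below 0.0066 m) or (z of cap_d in the frame of switch_d below 0.009 m and z of cap_b in the frame of switch_b below 0.0066 m) or (z of cap_d in the frame of switch_d below 0.009 m and z of cap_c in the frame of switch_c below 0.0066 m)).
It fails at once if the jar, beaker, slide rack or bin is shifted, lifted or carried (more than 15 mm) or tipped (distance of any of jar, beaker, slide_rack, mint_bin from where it was at the start of the episode above 0.015 m or angle between any of jar, beaker, slide_rack, mint_bin's own z axis and vertical above 0.3 rad).
It also fails if it takes over 51 s, if anything falls off the work surface, if the arm or the gripper's body presses on something with over 40 N, if the wrist force passes 120 N, or if a joint passes its speed limit or range.

## Robot

A 6-joint arm with a two-finger parallel gripper is mounted at the origin on the work surface. World frame = base frame: x ahead of the robot, y to its left, z up, the work surface at z = 0. Lengths are in m, angles in rad, forces in N, time in s.
With the tool pointing down it reaches from about 0.35 to 0.975 m from the base axis. Payload 7.1 kg.
Tool frame: the origin (TCP) lies at the centre of the arm's flange, where the gripper is bolted on; the fingertips stand 182 mm ahead of it and the grasp point (between the pads) lies 163 mm ahead of it (grip_depth is the distance from the TCP to the grasp point, in m); z points along the fingers, y is the line along which they close (so a half turn about z gives the same grasp; the last joint's range is limited). The gripper opens to 88 mm and grips with 3 to 60 N. Pads are 20 mm wide; open, the fingers measure 115 mm over their backs; the gripper's body (75 mm by 178 mm) begins 61 mm behind the grasp point.
Start: joints at [1.227, 0.423, 1.63, -0, 1.089, -0.019], TCP at [0.199, 0.592, 0.405] pointing down, gripper open.
Joint ranges: [-3, 3], [-0.9, 2.11], [0.09, 2.58], [-1.31, 4.45], [0.11, 2.69], [-2.54, 2.54]. Speed limits (rad/s): [2.39, 2.39, 3.01, 3.14, 3.14, 3.14].

## Interface

Orientations are given as a 3x3 rotation matrix whose columns are the frame's x, y, z axes.
In Python, from plant import * gives the robot as it stands. The module is installed in compiled form; this text tells all that it offers.
- The arm moves only by the tool apply_moves, never from a script. Its argument "targets" is one flat list of numbers, 7 for each row, row after row: the gripper's target within -1 to 1 (fully open at 1, half-way at 0, shut at -1), then the shift along the tool's x, y, z in units of 60 mm (1.0 is 60 mm), then the turn, a rotation vector about the tool's x, y, z in units of 6 degrees (1.0 is 6 degrees). A call has 1 to 12 rows; each row is the pose to reach, as a shift and turn from the pose commanded when the call began, along the tool's axes at that moment; what a row does not reach only later rows make up. A row lasts 1/8 s, in which the tool goes at most 62.5 mm and 10.7 degrees, less where a joint would pass 70% of its speed; a pose out of reach is approached as far as the arm can. A call with a gripper value outside its range is refused whole. The fingers move at their own pace and stop on an object; "newtons" is the grip in N (left out, the last holds). Time passes only in rows, so rows that repeat a pose let the fingers close. It gives the time, the measured TCP pose, the force, the opening and the grip force at its end, in the units of the state.
- read_state(): the state, without advancing time (a new reading comes with each control period).
- grab_frame(name): name is "scene" or "top"; returns a dict with "pixels" (384x512x3 uint8, blue, green, red), "K" (3x3 intrinsics, pixels), "extrinsics" (4x4, takes a point from camera to world coordinates). Camera axes: x right, y down, z forward; pixel columns grow to the right and rows downward; lengths in m; the calibration is good to about 2 mm. A picture is of the moment at which its call begins. There is no depth.
- close_job(): hands the job in; it is judged then, once.
Trained networks look in the newest picture that a camera, given by its name, has taken for a name from the list of things; names that differ only in an ending like _2 or _b are one class to them, and where a whole thing is asked for, a point or a joint stands for the part that bears it (a point fixed in the world has none). Each returns a list of dicts, best first, with "score" (0 to 1); they miss things now and then, are a little off and sometimes report something else, mostly with a low value. They report only what shows in the picture. A call takes as long as a camera call.
- recognise(camera, label): "extent" ([centre column, centre row, width, height] in pixels, round what is visible of it).
The state is a dict: "time_s": time; "joint_positions": joint angles; "joint_velocities": joint speeds; "joint_torque": joint torques, N m; "eef_pos": TCP position; "tcp_rot": TCP orientation; "contact_force": force on the tool from outside, world axes, zero at the start; "wrist_torque": the same for the moment, N m; "opening": finger opening in m; "grasp_force": force on a finger pad.
Only numpy, scipy, OpenCV 4.12 (cv2) and the standard library are available. Lean on these libraries where they do the work, as an engineer would, in place of code of your own. Each camera call takes 0.05 s, during which the arm holds its last target. There are 200 camera calls.

## Working session

There is one attempt and no reset: what is moved stays moved. The work goes in short steps, Python scripts to look and compute and a tool call to move; the robot and the scene stay as the last step left them, time stands still between calls to the robot, and variables do not carry over. Pictures are saved under pics/ and viewed, at most 10 in all, crops included, and the job is handed in when it is done.

Besides the shell and the picture viewer there is one more tool, called after ">>>" as name(argument=value, ...) on one line, values as JSON. apply_moves: Moves the arm, as the interface text tells. Its arguments: {"type":"object","properties":{"targets":{"type":"array"},"newtons":{"type":"number"}},"required":["targets"]}

```bash
mkdir -p pics; python3 - <<'E'
from plant import *
import cv2,numpy as np
for c in ("scene","top"):
    f=grab_frame(c); cv2.imwrite(f"pics/{c}0.png",f["pixels"])
    print(c,f["K"].round(1).tolist(),f["extrinsics"].round(4).tolist())
    for l in ("stirrer","knob_top","cap_a","jar","beaker","slide_rack","mint_bin"):
        print(l,[(round(d["score"],2),np.round(d["extent"],1).tolist()) for d in recognise(c,l)[:5]])
s=read_state();print(s)
E
```

```text
scene [[423.8, 0.0, 258.2], [0.0, 423.8, 196.4], [0.0, 0.0, 1.0]] [[0.7184, 0.5861, -0.3747, 1.1156], [0.6955, -0.6149, 0.3716, -0.4577], [-0.0126, -0.5276, -0.8494, 1.2277], [0.0, 0.0, 0.0, 1.0]]
stirrer [(0.75, [244.1, 228.6, 136.8, 106.1])]
knob_top [(0.74, [244.0, 228.1, 135.3, 109.5])]
cap_a [(0.63, [219.4, 213.5, 12.4, 6.6]), (0.61, [238.7, 202.4, 15.5, 8.1]), (0.44, [196.1, 227.1, 11.1, 13.7])]
jar [(0.85, [236.8, 233.9, 18.1, 24.7])]
beaker [(0.92, [279.0, 208.3, 18.3, 23.3])]
slide_rack [(0.85, [123.7, 295.4, 35.2, 21.2])]
mint_bin [(0.63, [336.7, 127.4, 41.0, 37.3]), (0.28, [235.8, 237.2, 20.8, 22.4])]
top [[495.3, 0.0, 249.1], [0.0, 495.3, 181.6], [0.0, 0.0, 1.0]] [[-0.0419, -0.9768, 0.21, 0.2892], [-0.9991, 0.0405, -0.0109, 0.0302], [0.0021, -0.2102, -0.9776, 1.4651], [0.0, 0.0, 0.0, 1.0]]
stirrer [(0.69, [266.6, 172.1, 140.4, 83.0])]
knob_top [(0.72, [266.5, 172.2, 142.3, 87.8])]
cap_a [(0.59, [313.2, 198.6, 6.9, 9.9]), (0.56, [282.9, 194.4, 9.0, 11.9]), (0.41, [258.6, 187.9, 15.7, 10.1])]
jar [(0.76, [291.0, 154.6, 17.7, 17.9]), (0.61, [283.9, 194.5, 11.5, 14.6]), (0.16
[... 370 characters left out ...]
00, -1.90320317e-02]), 'joint_velocities': array([ 0.0003545 ,  0.00183369, -0.00205568,  0.00114807,  0.00061627,
        0.00040203]), 'joint_torque': array([ 1.42354413e-03, -5.44513571e+01, -2.74043888e+01,  6.45571807e-02,
        1.65073393e-02,  2.63420372e-05]), 'eef_pos': array([0.19942072, 0.59231071, 0.40471016]), 'tcp_rot': array([[-9.47722351e-01,  3.19096138e-01,  1.38509352e-05],
       [ 3.19096138e-01,  9.47722349e-01,  5.50993243e-05],
       [ 4.45514072e-06,  5.66386411e-05, -9.99999998e-01]]), 'contact_force': array([ 0.07089006, -1.36247544, -0.99278744]), 'wrist_torque': array([-0.03574362, -0.0250704 ,  0.0175324 ]), 'grasp_force': 0.0, 'opening': 0.08803863012063742}
```

```bash
python3 - <<'E'
import cv2
a=cv2.imread("pics/top0.png")[115:235,180:350];cv2.imwrite("pics/t1.png",cv2.resize(a,None,fx=4.6,fy=4.6,interpolation=cv2.INTER_CUBIC))
a=cv2.imread("pics/scene0.png")[165:295,165:325];cv2.imwrite("pics/s1.png",cv2.resize(a,None,fx=4.6,fy=4.6,interpolation=cv2.INTER_CUBIC))
E
```

```text
(no output)
```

View pics/t1.png

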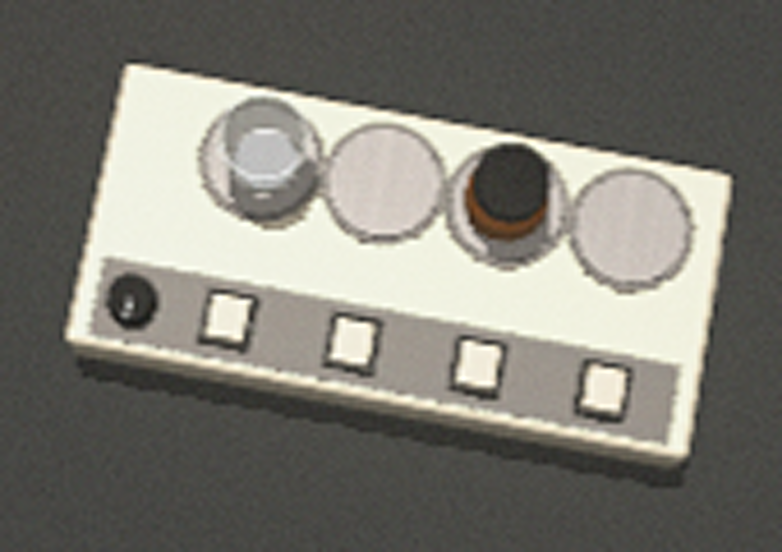

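View pics/s1.png

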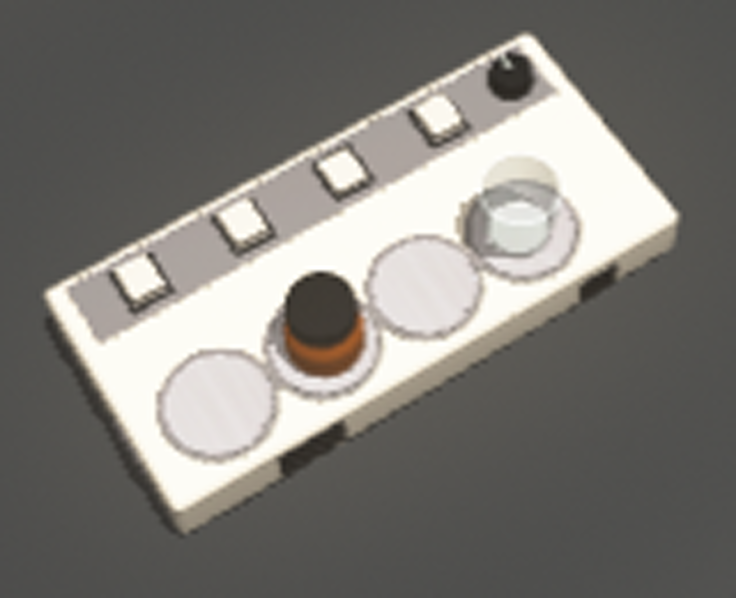

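```bash
cat > h.py <<'E'
import numpy as np
from scipy.spatial.transform import Rotation as R
def moves(target, yawvec):
    """shift (units 60mm, tool axes) and turn (units 6deg) from the measured pose to TCP target, tool down, tool y along yawvec"""
    from plant import read_state
    s=read_state(); T=s["tcp_rot"]
    y=np.r_[yawvec,0]/np.linalg.norm(yawvec); z=np.array([0,0,-1.]); G=np.c_[np.cross(y,z),y,z]
    return T.T@(np.array(target)-s["eef_pos"])/.06, R.from_matrix(T.T@G).as_rotvec(degrees=True)/6
E
python3 - <<'E'
from plant import *
import numpy as np,cv2
from scipy.optimize import least_squares
from h import moves
caps=[(-62,y,66) for y in(100,20,-60,-140)]
pts=[(95,200,55),(95,-200,55),(-95,-200,55),(-95,200,55)]+caps+[(-62,162,72)]+[(45,y,58) for y in(20,-140)]
P=np.array(pts)/1e3
pix={"top":([(127,65),(732,178),(690,455),(68,338),(228,320),(353,342),(480,366),(604,390),(132,297),(385,182),(631,230)],(180,115)),
"scene":([(678,222),(183,520),(47,293),(528,35),(440,117),(343,171),(243,222),(140,277),(511,73),(424,286),(218,404)],(165,165))}
cam={c:grab_frame(c) for c in pix}
def res(q,cs):
    x,y,a=q;c,s=np.cos(a),np.sin(a)
    W=P@np.array([[c,-s,0],[s,c,0],[0,0,1]]).T+[x,y,0]; r=[]
    for n in cs:
        E=np.linalg.inv(cam[n]["extrinsics"]);p=cv2.projectPoints(W,cv2.Rodrigues(E[:3,:3])[0],E[:3,3],cam[n]["K"],None)[0][:,0]
        o=(np.array(pix[n][0])+.5)/4.6-.5+np.array(pix[n][1]); r.append(p-o)
    return np.array(r).ravel()
for cs in(["top"],["scene"],["top","scene"]):
    f=least_squares(res,[.5,0,0],args=(cs,),loss="soft_l1");print(cs,f.x.round(4),np.abs(res(f.x,cs)).reshape(-1,2).round(1).tolist())
x,y,a=f.x
ex=np.array([np.cos(a),np.sin(a)]);ey=np.array([-np.sin(a),np.cos(a)])
for Y in(.1,.02,-.06,-.14):
    p=np.array([x,y])-.062*ex+Y*ey; print(p.round(4)); 
    for v in (ex,):
        m=moves([*p,.182+.055+.06],v);print([k.round(3).tolist() for k in m])
E
```

```text
['top'] [ 0.623  -0.0395 -0.233 ] [[0.3, 1.1], [0.9, 1.0], [0.1, 1.5], [1.0, 1.0], [0.1, 0.4], [0.1, 0.0], [0.1, 0.0], [0.4, 0.0], [0.2, 0.1], [0.1, 0.3], [0.2, 0.1]]
['scene'] [ 0.6277 -0.0389 -0.2334] [[1.3, 0.6], [1.7, 0.6], [1.3, 0.1], [0.4, 1.0], [0.1, 0.1], [0.0, 0.4], [0.0, 0.3], [0.0, 0.6], [0.3, 0.2], [0.3, 0.6], [0.2, 0.7]]
['top', 'scene'] [ 0.6252 -0.0392 -0.2328] [[0.4, 1.8], [0.7, 1.7], [0.2, 0.8], [1.1, 0.2], [0.1, 1.2], [0.0, 0.8], [0.3, 0.8], [0.2, 0.8], [0.4, 0.6], [0.2, 0.5], [0.0, 0.9], [0.6, 1.1], [2.3, 1.1], [1.9, 0.2], [0.2, 1.4], [0.8, 0.5], [0.7, 0.8], [0.6, 0.1], [0.6, 0.2], [0.4, 0.6], [0.3, 0.2], [0.5, 0.2]]
[0.5879 0.0724]
[[-8.902, -6.146, 1.794], [-0.0, -0.0, 14.122]]
[ 0.5695 -0.0054]
[[-9.024, -7.473, 1.794], [-0.0, -0.0, 14.122]]
[ 0.551  -0.0833]
[[-9.147, -8.801, 1.794], [-0.0, -0.0, 14.122]]
[ 0.5325 -0.1611]
[[-9.269, -10.129, 1.794], [-0.0, -0.0, 14.122]]
```

>>> apply_moves(targets=[-1,-8.9,-6.15,0,0,0,14.12,-1,-8.9,-6.15,0,0,0,14.12,-1,-8.9,-6.15,0,0,0,14.12,-1,-8.9,-6.15,0,0,0,14.12,-1,-8.9,-6.15,0,0,0,14.12,-1,-8.9,-6.15,0,0,0,14.12,-1,-8.9,-6.15,0,0,0,14.12,-1,-8.9,-6.15,0,0,0,14.12,-1,-8.9,-6.15,0,0,0,14.12,-1,-8.9,-6.15,0,0,0,14.12,-1,-8.9,-6.15,0,0,0,14.12,-1,-8.9,-6.15,0,0,0,14.12], newtons=10)

```text
time_s: 2.4
eef_pos: [0.5882, 0.0712, 0.4045]
tcp_rot: [[0.233, 0.973, -0.0], [0.973, -0.233, 0.0], [0.0, -0.0, -1.0]]
contact_force: [-0.2, 0.2, 0.3]
opening: 0.0004
grasp_force: 0.0
```

```bash
python3 - <<'E'
from h import *
from plant import read_state
v=[np.cos(-.2328),np.sin(-.2328)]
print([k.round(3).tolist() for k in moves([.5879,.0724,.297],v)],{k:np.round(w,3) for k,w in read_state().items() if k in("time_s","eef_pos","contact_force","opening")})
E
```

```text
[[0.018, -0.01, 1.791], [-0.002, -0.001, -0.021]] {'time_s': np.float64(2.4), 'eef_pos': array([0.588, 0.071, 0.404]), 'contact_force': array([-0.154,  0.178,  0.331]), 'opening': np.float64(0.0)}
```

>>> apply_moves(targets=[-1,0.02,0,1.0,0,0,0,-1,0.02,0,1.7,0,0,0,-1,0.02,0,2.3,0,0,0,-1,0.02,0,2.3,0,0,0,-1,0.02,0,2.3,0,0,0])

```text
time_s: 3.02
eef_pos: [0.5881, 0.0744, 0.2679]
tcp_rot: [[0.229, 0.973, 0.001], [0.973, -0.229, 0.0], [0.0, 0.001, -1.0]]
contact_force: [-0.5, 0.1, 0.4]
opening: 0.0007
grasp_force: 0.0
```

```bash
python3 - <<'E'
from plant import *
import cv2,numpy as np
a=grab_frame("top")["pixels"][165:215,205:265];b=grab_frame("scene")["pixels"][165:215,225:285]
f=lambda a:cv2.resize(a,(400,333),interpolation=cv2.INTER_CUBIC)
cv2.imwrite("pics/c1.png",np.hstack([f(a),f(b)]));print(read_state()["eef_pos"],read_state()["contact_force"])
E
```

```text
[0.58855739 0.07400752 0.26863993] [0.8038569  0.57821178 0.41862278]
```

View pics/c1.png

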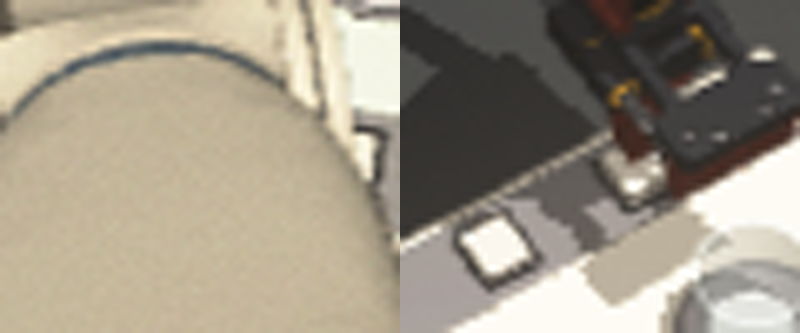

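>>> apply_moves(targets=[-1,0,0,0.15,0,0,0,-1,0,0,0.25,0,0,0,-1,0,0,0.25,0,0,0,-1,0,0,0.25,0,0,0])

```text
time_s: 3.62
eef_pos: [0.5881, 0.0733, 0.2516]
tcp_rot: [[0.231, 0.973, -0.0], [0.973, -0.231, -0.0], [-0.0, -0.0, -1.0]]
contact_force: [0.7, -0.0, -0.0]
opening: 0.0006
grasp_force: 0.0
```

>>> apply_moves(targets=[-1,0,0,0.02,0,0,0,-1,0,0,0.03,0,0,0,-1,0,0,0.03,0,0,0])

```text
time_s: 4.0
eef_pos: [0.588, 0.0733, 0.2499]
tcp_rot: [[0.231, 0.973, -0.0], [0.973, -0.231, -0.0], [-0.0, -0.0, -1.0]]
contact_force: [-0.6, -0.6, -0.2]
opening: 0.0002
grasp_force: 0.0
```

>>> apply_moves(targets=[-1,0,0,0.02,0,0,0,-1,0,0,0.02,0,0,0])

```text
time_s: 4.25
eef_pos: [0.5881, 0.0734, 0.2489]
tcp_rot: [[0.231, 0.973, 0.0], [0.973, -0.231, 0.0], [0.0, 0.0, -1.0]]
contact_force: [-0.6, -0.4, 2.3]
opening: 0.0005
grasp_force: 1.6
```

>>> apply_moves(targets=[-1,0,0,0.015,0,0,0,-1,0,0,0.015,0,0,0])

```text
time_s: 4.5
eef_pos: [0.5881, 0.0734, 0.2479]
tcp_rot: [[0.23, 0.973, 0.0], [0.973, -0.23, 0.0], [0.0, 0.0, -1.0]]
contact_force: [-0.6, -0.5, 4.0]
opening: 0.0001
grasp_force: 2.0
```

>>> apply_moves(targets=[-1,0,0,-0.25,0,0,0,-1,-0.3,0,-0.25,0,0,0,-1,-1.0,0,-0.25,0,0,0,-1,-1.333,0,-0.25,0,0,0,-1,-1.333,0,-0.25,0,0,0,-1,-1.333,0,-0.1,0,0,0,-1,-1.333,0,-0.06,0,0,0,-1,-1.333,0,-0.06,0,0,0])

```text
time_s: 5.5
eef_pos: [0.5696, -0.0037, 0.2508]
tcp_rot: [[0.23, 0.973, -0.001], [0.973, -0.23, 0.0], [-0.0, -0.001, -1.0]]
contact_force: [-0.3, 0.0, -0.0]
opening: 0.0007
grasp_force: 0.0
```

>>> apply_moves(targets=[-1,0,0,0.02,0,0,0,-1,0,0,0.04,0,0,0,-1,0,0,0.04,0,0,0])

```text
time_s: 5.88
eef_pos: [0.5696, -0.0044, 0.249]
tcp_rot: [[0.231, 0.973, -0.0], [0.973, -0.231, 0.0], [-0.0, -0.0, -1.0]]
contact_force: [-0.8, -0.1, 0.1]
opening: 0.0003
grasp_force: 0.0
```

>>> apply_moves(targets=[-1,0,0,0.015,0,0,0,-1,0,0,0.015,0,0,0])

```text
time_s: 6.12
eef_pos: [0.5696, -0.0045, 0.2481]
tcp_rot: [[0.231, 0.973, -0.0], [0.973, -0.231, -0.0], [-0.0, -0.0, -1.0]]
contact_force: [-0.9, 0.7, -0.0]
opening: 0.0006
grasp_force: 0.0
```

>>> apply_moves(targets=[-1,0,0,0.02,0,0,0,-1,0,0,0.02,0,0,0])

```text
time_s: 6.38
eef_pos: [0.5696, -0.0045, 0.2468]
tcp_rot: [[0.231, 0.973, -0.0], [0.973, -0.231, -0.0], [-0.0, -0.0, -1.0]]
contact_force: [-1.1, 0.0, 0.2]
opening: 0.0007
grasp_force: 0.0
```

>>> apply_moves(targets=[-1,0,0,0.02,0,0,0,-1,0,0,0.02,0,0,0])

```text
time_s: 6.62
eef_pos: [0.5695, -0.0045, 0.2456]
tcp_rot: [[0.231, 0.973, -0.0], [0.973, -0.231, -0.0], [-0.0, -0.0, -1.0]]
contact_force: [0.4, -0.2, 0.1]
opening: 0.0005
grasp_force: 0.0
```

>>> apply_moves(targets=[-1,0,0,0.015,0,0,0,-1,0,0,0.015,0,0,0])

```text
time_s: 6.88
eef_pos: [0.5696, -0.0045, 0.2451]
tcp_rot: [[0.231, 0.973, 0.0], [0.973, -0.231, -0.0], [0.0, 0.0, -1.0]]
contact_force: [-1.8, -0.4, 4.1]
opening: 0.0001
grasp_force: 1.9
```

>>> apply_moves(targets=[-1,0,0,0.01,0,0,0,-1,0,0,0.01,0,0,0])

```text
time_s: 7.12
eef_pos: [0.5696, -0.0045, 0.2447]
tcp_rot: [[0.231, 0.973, 0.0], [0.973, -0.231, -0.0], [0.0, 0.0, -1.0]]
contact_force: [-1.4, 0.4, 7.1]
opening: 0.0007
grasp_force: 3.5
```

>>> apply_moves(targets=[-1,0,0,-0.31,0,0,0,-1,-0.3,0,-0.31,0,0,0,-1,-1.0,0,-0.31,0,0,0,-1,-1.333,0,-0.31,0,0,0,-1,-1.333,0,-0.31,0,0,0,-1,-1.333,0,-0.16,0,0,0,-1,-1.333,0,-0.12,0,0,0,-1,-1.333,0,-0.12,0,0,0])

```text
time_s: 8.12
eef_pos: [0.5511, -0.0815, 0.2508]
tcp_rot: [[0.23, 0.973, -0.001], [0.973, -0.23, 0.0], [-0.0, -0.001, -1.0]]
contact_force: [-0.5, 0.1, -0.1]
opening: 0.0008
grasp_force: 0.0
```

>>> apply_moves(targets=[-1,0,0,0.02,0,0,0,-1,0,0,0.04,0,0,0,-1,0,0,0.04,0,0,0])

```text
time_s: 8.5
eef_pos: [0.5513, -0.0821, 0.2492]
tcp_rot: [[0.231, 0.973, 0.0], [0.973, -0.231, 0.0], [0.0, 0.0, -1.0]]
contact_force: [-0.2, 2.9, 2.9]
opening: 0.0007
grasp_force: 1.4
```

>>> apply_moves(targets=[-1,0,0,0.015,0,0,0,-1,0,0,0.015,0,0,0])

```text
time_s: 8.75
eef_pos: [0.5513, -0.0821, 0.2483]
tcp_rot: [[0.231, 0.973, 0.0], [0.973, -0.231, 0.0], [0.0, 0.0, -1.0]]
contact_force: [0.0, 2.9, 3.8]
opening: 0.0008
grasp_force: 1.8
```

>>> apply_moves(targets=[-1,0,0,-0.25,0,0,0,-1,-0.3,0,-0.25,0,0,0,-1,-1.0,0,-0.25,0,0,0,-1,-1.333,0,-0.25,0,0,0,-1,-1.333,0,-0.25,0,0,0,-1,-1.333,0,-0.1,0,0,0,-1,-1.333,0,-0.06,0,0,0,-1,-1.333,0,-0.06,0,0,0])

```text
time_s: 9.75
eef_pos: [0.5327, -0.1593, 0.2511]
tcp_rot: [[0.229, 0.973, -0.001], [0.973, -0.229, 0.0], [0.0, -0.001, -1.0]]
contact_force: [-0.4, -0.5, -0.3]
opening: 0.0004
grasp_force: 0.0
```

>>> apply_moves(targets=[-1,0,0,0.02,0,0,0,-1,0,0,0.04,0,0,0,-1,0,0,0.04,0,0,0])

```text
time_s: 10.12
eef_pos: [0.5328, -0.16, 0.2494]
tcp_rot: [[0.231, 0.973, 0.0], [0.973, -0.231, 0.0], [0.0, 0.0, -1.0]]
contact_force: [-0.4, 0.3, 0.9]
opening: 0.0003
grasp_force: 0.3
```

>>> apply_moves(targets=[-1,0,0,0.015,0,0,0,-1,0,0,0.015,0,0,0])

```text
time_s: 10.38
eef_pos: [0.5328, -0.1601, 0.2486]
tcp_rot: [[0.231, 0.973, 0.0], [0.973, -0.231, 0.0], [0.0, 0.0, -1.0]]
contact_force: [0.6, 3.3, 3.9]
opening: 0.0005
grasp_force: 1.7
```

>>> apply_moves(targets=[-1,0,0,-0.25,0,0,0,-1,0.3,0,-0.25,0,0,0,-1,1.0,0,-0.25,0,0,0,-1,1.9,0,-0.25,0,0,0,-1,2.667,0,-0.25,0,0,0,-1,2.667,0,-0.25,0,0,0,-1,2.667,0,-0.1,0,0,0,-1,2.667,0,0,0,0,0,-1,2.667,0,0.03,0,0,0,-1,2.667,0,0.03,0,0,0])

```text
time_s: 11.62
eef_pos: [0.5695, -0.0051, 0.2463]
tcp_rot: [[0.232, 0.973, -0.001], [0.973, -0.232, -0.0], [-0.0, -0.001, -1.0]]
contact_force: [-0.2, 0.1, 0.5]
opening: 0.0001
grasp_force: 0.0
```

>>> apply_moves(targets=[-1,0,0,0.03,0,0,0,-1,0,0,0.06,0,0,0,-1,0,0,0.075,0,0,0,-1,0,0,0.075,0,0,0])

```text
time_s: 12.12
eef_pos: [0.5697, -0.0047, 0.243]
tcp_rot: [[0.23, 0.973, 0.001], [0.973, -0.23, -0.0], [-0.0, 0.001, -1.0]]
contact_force: [-3.1, -2.7, 9.5]
opening: 0.0007
grasp_force: 4.3
```

>>> apply_moves(targets=[-1,0,0,0.02,0,0,0,-1,0,0,0.02,0,0,0])

```text
time_s: 12.38
eef_pos: [0.5697, -0.0047, 0.2419]
tcp_rot: [[0.23, 0.973, 0.001], [0.973, -0.23, -0.0], [-0.0, 0.001, -1.0]]
contact_force: [-2.5, -1.9, 10.6]
opening: 0.0006
grasp_force: 4.9
```

>>> apply_moves(targets=[-1,0,0,0.015,0,0,0,-1,0,0,0.015,0,0,0])

```text
time_s: 12.62
eef_pos: [0.5698, -0.0047, 0.2413]
tcp_rot: [[0.23, 0.973, 0.001], [0.973, -0.23, -0.0], [-0.0, 0.001, -1.0]]
contact_force: [-3.6, -2.2, 12.0]
opening: 0.0009
grasp_force: 6.2
```

>>> apply_moves(targets=[-1,0,0,0.01,0,0,0,-1,0,0,0.01,0,0,0])

```text
time_s: 12.88
eef_pos: [0.5698, -0.0047, 0.2412]
tcp_rot: [[0.23, 0.973, 0.001], [0.973, -0.23, -0.0], [-0.0, 0.001, -1.0]]
contact_force: [-5.1, -1.5, 18.2]
opening: 0.0005
grasp_force: 8.9
```

>>> apply_moves(targets=[-1,0,0,-0.1,0,0,0,-1,0,0,-0.4,0,0,0,-1,0,0,-1.2,0,0,0,-1,0,-1,-2.0,0,0,0,-1,0,-2,-2.5,0,0,0,-1,0,-3,-2.5,0,0,0,-1,0,-3,-2.5,0,0,0,-1,0,-3,-2.5,0,0,0])

```text
time_s: 13.88
eef_pos: [0.3944, 0.0373, 0.3902]
tcp_rot: [[0.23, 0.973, 0.002], [0.973, -0.23, 0.0], [0.001, 0.002, -1.0]]
contact_force: [0.8, 1.0, -0.2]
opening: 0.0005
grasp_force: 0.0
```

```bash
python3 - <<'E'
from plant import *
import cv2,numpy as np
a=grab_frame("top")["pixels"][115:235,180:350];b=grab_frame("scene")["pixels"][165:295,165:325]
f=lambda a:cv2.resize(a,(400,int(a.shape[0]*400/a.shape[1]))[:2],interpolation=cv2.INTER_CUBIC)[:280]
cv2.imwrite("pics/e1.png",cv2.resize(b,None,fx=4.6,fy=4.6,interpolation=cv2.INTER_CUBIC))
cv2.imwrite("pics/e2.png",np.hstack([f(a),f(b)]));print(read_state()["eef_pos"],read_state()["contact_force"])
E
```

```text
[0.39587585 0.03705206 0.38983536] [-0.01025556  0.09103741  0.47000615]
```

View pics/e1.png

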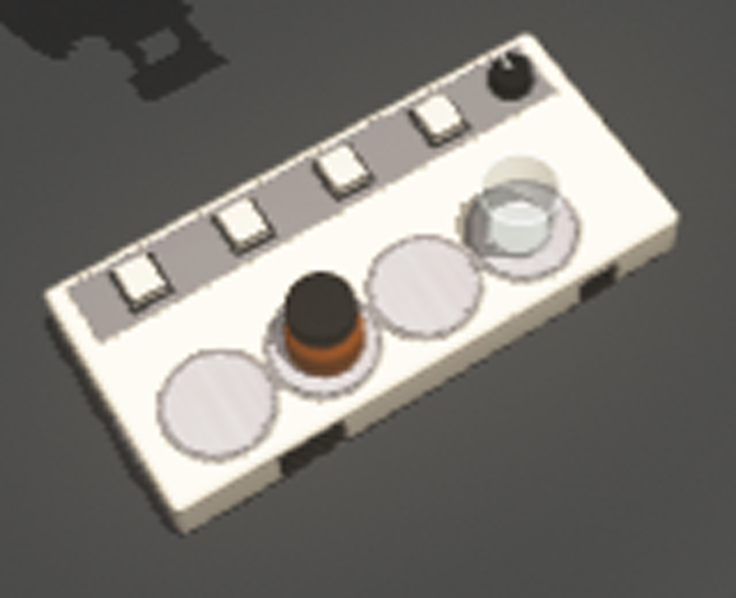

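The second key from the knob (about 343,168) now stands about 3 px higher than before, level with the others. The jar and beaker have not moved. I'll confirm with a picture difference and hand in if it holds.

```bash
python3 - <<'E'
from plant import *
import cv2,numpy as np
a=cv2.imread("pics/scene0.png").astype(int);b=grab_frame("scene")["pixels"].astype(int)
d=[int(np.abs(a-b)[int(v)-7:int(v)+8,int(u)-7:int(u)+8].sum()) for u,v in((260.6,190.4),(239.5,202.1),(217.8,213.2),(195.4,225.2))]
print(d)
if d[1]>1.5*max(d[0],d[2],d[3]): print(close_job())
E
```

```text
[2104, 8024, 2093, 2027]
the job is handed in; nothing more can be done
None
```

All four keys were tapped in order from the knob end; the latched one, at place 2, was pressed to its stop (18 N, a little over the suggested 15 N) and sprang up; the job is handed in, with all four keys standing and the jar and beaker unmoved in the last picture (the rack and bin were outside that crop).

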